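# Bring a ratchet drawing board down to its lowest notch

### The arm

A 6-joint arm with a two-finger parallel gripper is mounted at the origin on a cart in front of the work surface, level with it; the furniture and walls round the work are solid. World frame = base frame: x ahead of the robot, y to its left, z up, the work surface at z = 0. Lengths are in m, angles in rad, forces in N, time in s.
With the tool pointing down it reaches from about 0.35 to 0.975 m from the base axis. Payload 4.9 kg.
Tool frame: the origin (TCP) lies midway between the tips of the shut fingers; the grasp point (between the pads) lies 19 mm behind it (manip.pinch_z is the distance from the TCP to the grasp point, in m); z points along the fingers, y is the direction in which the jaws open and shut (so a half turn about z gives the same grasp; the last joint's range is limited). The gripper opens to 85 mm and grips with 20 to 120 N. Pads are 22 mm wide; open, the fingers measure 114 mm over their backs; the gripper's body (76 mm by 85 mm) begins 54 mm behind the grasp point. The pads swing forward as they close: fully open they stand 13 mm farther back than shut.
Start: joints at [1.215, 0.053, 1.613, -0, 1.476, -0.119], TCP at [0.147, 0.608, 0.231] pointing down, gripper open.
Joint ranges: [-3.01, 3.01], [-1.01, 2.22], [0.06, 2.58], [-1.02, 4.17], [0.09, 2.62], [-3.14, 3.14]. Speed limits (rad/s): [2.57, 2.57, 3.14, 3.14, 3.14, 3.14].

### API

Orientations are given as a unit quaternion [w, x, y, z].
In Python, from plant import manip gives the robot as it stands.
- The arm moves only by the tool drive_tool, never from a script. Its argument "commands" is text: rows parted by semicolons, each of 5 numbers parted by spaces: the finger opening in mm, from 0 to 85.4, then the shift along the tool's x, y, z in units of 30 mm (1.0 is 30 mm), then the turn about the tool's z in degrees. A call has exactly 8 rows; each row shifts and turns the commanded pose from where the row before left it, along the tool's axes as they then stand; what a row does not reach is not made up. A row lasts 1/8 s, in which the tool goes at most 62.5 mm and 10.7 degrees, less where a joint would pass 70% of its speed; a pose out of reach is approached as far as the arm can. A call is refused whole if a number of a shift passes 1 or a number of a turn 10.7, either way. A call with a gripper value outside its range is refused whole. The fingers move at their own pace and stop on an object; the grip force is fixed at half the most. Time passes only in rows, so rows that do not move let the fingers close, or fill a call up. It gives the time, the measured TCP pose, the force and the opening at its end, in the units of the state.
- manip.state(): the state, without advancing time (a new reading comes with each control period).
- manip.grab_frame(name): name is "scene" or "top"; returns the picture (420x560x3 uint8, red, green, blue); there is no depth.
- manip.camera_params(name): a dict with "fx", "fy", "cx", "cy" (pixels), "distortion" ([k1, k2, p1, p2, k3] as OpenCV has them; the pictures are not rectified), "xyz" and "orientation" of the camera in the world. Camera axes: x right, y down, z forward; pixel columns grow to the right and rows downward; lengths in m; the calibration is good to about 2 mm. A picture is of the moment at which its call begins. camera_params takes no time and is no camera call.
- manip.job_done(): hands the job in, once; it reports no verdict.
The state is a dict: "time": time; "joint_pos": joint angles; "joint_vel": joint speeds; "joint_efforts": joint torques, N m; "tool_pos": TCP position; "tool_rot": TCP orientation; "contact_force": force on the tool from outside, world axes, zero at the start; "ft_torque": the same for the moment, N m; "gripper_width": opening from 0.0 (shut) to 1.0 (fully open).
Only numpy, scipy, OpenCV 4.12 (cv2) and the standard library are available. Lean on these libraries where they do the work, as an engineer would, in place of code of your own. Each camera call takes 0.05 s, during which the arm holds its last target. There are 200 camera calls.

### The job

The small drawing board is propped too steep, and its ratchet only lets it go up. Lift it past its top notch until it comes up against its stop, so that the pawl trips, let it all the way down onto its rests so that the pawl sets again, then raise it into the lowest notch and leave it standing there. Do not press it hard against the stop, the teeth or the rests, keep off the ratchet's side plate, and leave the other things where they are.

Things in the scene. Friction and masses are not known exactly. Their poses are not given: they have to be found in the camera images.
- easel: Wooden foot frame of the drawing board, 235 (x) x 230 (y) x 16 mm, fixed. Origin at the centre of its underside; x points from the board's hinge (near edge) to its free far edge, y along the hinge, z up. The hinge line runs along y through x = -100, z = +105 mm of this frame. A 10 mm hinge post stands at y = +99 mm.
- board: Plywood drawing board, 192 (x) x 180 (y) x 10 mm, 0.35 to 0.6 kg. Origin on the hinge line at mid width; x runs up the board, z normal to its top, which lies 11 mm above the hinge line. The hinge is damped: let go, it sinks slowly; moving it slowly takes 2 to 6 N at the handle. As it rises the pawl clicks freely over the teeth; lowered, it is caught by the next tooth below.
- handle_bar (a point): Centre of the handle's round bar, 10 mm thick, 98 mm long along y, on two 8 mm posts 90 mm apart. In the board's frame it is at x = 185, z = 50 mm, so it stands 39 mm off the board's top and swings at 192 mm radius about the hinge line. The bar may turn between the fingers.
- board_tilt (a joint): Tilt of the board in rad, 0 flat on its rests, growing as the far edge rises. Three notches hold it at 0.25 (lowest), 0.43 and 0.60; the pawl drops behind a tooth about 0.04 above these. It starts sinking into one of the upper two, at rest after 0.5 s. Beyond the top notch a cam tips the pawl off the teeth; lowering the board below 0.03 sets it on the teeth again.
- cheek: Grey side plate at the right, 150 mm long, 8 mm thick, at y = -118 mm, up to 177 mm high; origin and axes as the easel's. It carries the pawl and the top stop. The stop comes 0.04 rad after the pawl trips, anywhere from 0.95 to 1.34 rad, set anew each time: feel for it. Over 50 N between board and plate (some 16 N at the handle against the stop or down on a tooth) is too much.
- rests: The two rubber-topped posts, 14 mm across, under the far part of the board at x = 95, y = +-60 mm of the easel's frame, tops at z = 105 mm. Origin and axes as the easel's. More than about 40 N on them is too much.
- red_mug: Bystander: red stoneware mug, 98x123x84 mm, upright, origin at the centre of its underside.
- white_jar: Bystander: cream jar, 67 mm across, 85 mm high, origin at the centre of its underside.
- flat_pliers: Bystander: flat-nose pliers with red handles, 45x138x12 mm, lying, origin at the centre of the underside.
- scrap_tin: Bystander: shallow round tin of silver scrap, 82 mm across, 18 mm high, origin at the centre of its underside.

How it is judged:
On the way, in this order (a step that is already met when the one before it is completed fails the run):
1. the board is lifted beyond its top notch (tilt over 0.85 rad) (value of joint board_tilt above 0.85 rad), for 0.1 s.
2. the board lies down on its rests (tilt under 0.03 rad) (value of joint board_tilt below 0.03 rad), for 0.2 s.
At the end, for the whole second after the job is handed in: the board stands still in its lowest notch (tilt 0.20 to 0.31 rad, moving less than 0.03 rad/s), let go (value of joint board_tilt between 0.2 and 0.31 rad and velocity of joint board_tilt between -0.03 and 0.03 rad/s); the robot touches nothing.
It fails at once if the board is pressed against its stop or pawl with more than 50 N (contact force between cheek and board above 50 N).
It fails at once if the board is pressed on its rests with more than 40 N (contact force between rests and board above 40 N).
It fails at once if the robot touches the ratchet's side plate (contact force between any of the fingers, the arm and cheek above 2 N).
It fails at once if a bystander is moved by more than 30 mm (distance of any of red_mug, white_jar, flat_pliers, scrap_tin from where it was at the start of the episode above 0.03 m).
It also fails if it takes over 72 s, if anything falls off the work surface, if the arm or the gripper's body presses on something with over 40 N, if the wrist force passes 120 N, or if a joint passes its speed limit or range.

## Working session

There is one attempt and no reset: what is moved stays moved. The work goes in short steps, Python scripts to look and compute and a tool call to move; the robot and the scene stay as the last step left them, time stands still between calls to the robot, and variables do not carry over. Pictures are saved under pics/ and viewed, about 8 in all and at most 12, crops included, and the job is handed in when it is done.

Besides the shell and the picture viewer there is one more tool, called by a JSON object that holds its "fn" and its "kwargs". drive_tool: Moves the arm, as the interface text tells. Its arguments: {"type":"object","properties":{"commands":{"type":"string"}},"required":["commands"]}

```bash
mkdir -p pics; ls; python3 - <<'E'
from plant import manip
import cv2
for n in("scene","top"):
    cv2.imwrite(f"pics/{n}0.png",manip.grab_frame(n)[:,:,::-1]); print(manip.camera_params(n))
print(manip.state(),manip.pinch_z)
E
```

```text
pics
{'fx': 431.0251620808016, 'fy': 431.0251620808016, 'cx': 270.1484888993635, 'cy': 211.65778967054422, 'distortion': array([-0.13692585,  0.        ,  0.        ,  0.        ,  0.        ]), 'xyz': array([-0.01403651, -0.42445372,  0.88635247]), 'orientation': array([-0.30453251,  0.84693508, -0.40765743,  0.1541958 ])}
{'fx': 419.5113606855634, 'fy': 419.5113606855634, 'cx': 285.96534988478743, 'cy': 206.11258878847227, 'distortion': array([-0.08684232,  0.        ,  0.        ,  0.        ,  0.        ]), 'xyz': array([-0.12497637, -0.27489032,  0.99018028]), 'orientation': array([-0.27367851,  0.77945091, -0.53484187,  0.17748389])}
{'time': 0.1, 'joint_pos': array([ 1.21500014e+00,  5.32960502e-02,  1.61416377e+00, -1.87791879e-06,
        1.47599187e+00, -1.19046130e-01]), 'joint_vel': array([ 0.0011098 ,  0.00058345, -0.00508019, -0.00026154, -0.00048321,
        0.00113619]), 'joint_efforts': array([-2.20316279e-04, -3.94912076e+01, -3.71358740e+01, -1.95703210e-04,
        4.02128135e-03,  4.05475078e-06]), 'tool_pos': array([0.14642053, 0.60702634, 0.2301785 ]), 'tool_rot': array([-2.17711548e-04,  1.18098622e-01,  9.93001436e-01, -9.03663691e-04]), 'contact_force': array([-0.39699909,  0.7336956 ,  0.12042177]), 'ft_torque': array([ 0.01240692, -0.01374385,  0.03436239]), 'gripper_width': 1.0042965544247588} 0.0187
```

View pics/scene0.png

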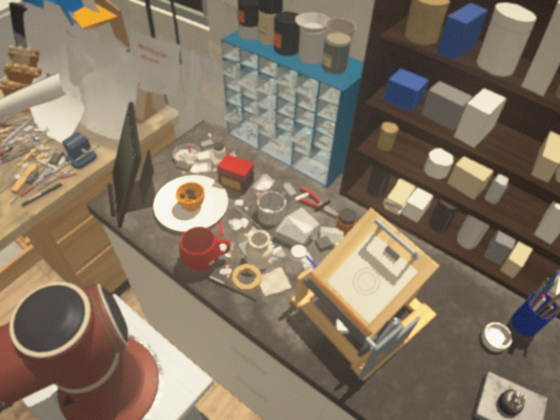

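View pics/top0.png

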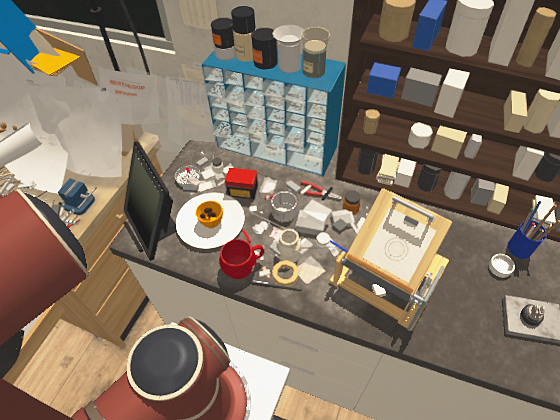

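Both views show the board at the right (scene ~x 300-440, y 210-370) with its dark handle near the far edge (scene 375-415, 225-265; top 385-435, 195-235). Enlarging both crops for bar endpoints.

```bash
python3 - <<'E'
import cv2,numpy as np
a=cv2.imread("pics/scene0.png")[205:355,295:445];b=cv2.imread("pics/top0.png")[180:330,320:470]
m=[cv2.resize(i,(398,398),interpolation=cv2.INTER_CUBIC) for i in(a,b)]
cv2.imwrite("pics/crop.png",np.hstack(m))
a=cv2.imread("pics/scene0.png")[215:275,365:425];b=cv2.imread("pics/top0.png")[185:245,380:440]
m=[cv2.resize(i,(399,399),interpolation=cv2.INTER_CUBIC) for i in(a,b)]
cv2.imwrite("pics/crop2.png",np.hstack(m))
E
```

```text
(no output)
```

View pics/crop.png

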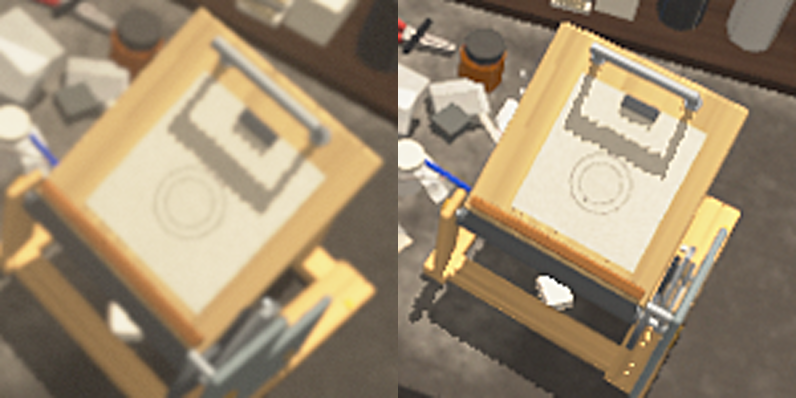

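View pics/crop2.png

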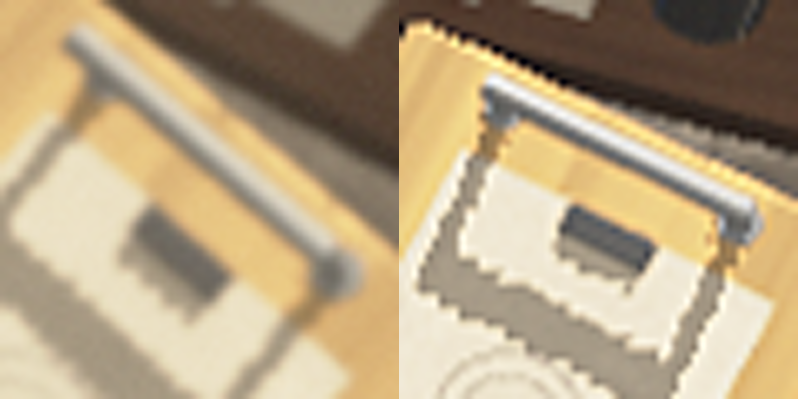

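The crops show the bar ends at scene (376.3,221.3)/(416.9,255.3) and top (393.7,198.8)/(433.8,217.0), and the board's far corners at scene (370.4,208.8)/(438.2,264.6) and top (382.9,189)/(451.5,221.5).

```bash
cat > h.py <<'E'
import numpy as np,cv2
from plant import manip
from scipy.spatial.transform import Rotation as R
from scipy.optimize import least_squares
def cam(n):
    c=manip.camera_params(n);K=np.array([[c['fx'],0,c['cx']],[0,c['fy'],c['cy']],[0,0,1]])
    M=R.from_quat(np.roll(c['orientation'],-1)).as_matrix().T
    return K,np.array(c['distortion']),M,-M@c['xyz']
def proj(n,P):
    K,d,M,t=cam(n);return cv2.projectPoints(np.array(P,float),cv2.Rodrigues(M)[0],t,K,d)[0][:,0]
def tri(ps,pt):
    o=[];
    for n,p in(("scene",ps),("top",pt)):
        K,d,M,t=cam(n);o.append((np.c_[M,t],cv2.undistortPoints(np.array([p],float),K,d)[:,0].T))
    X=cv2.triangulatePoints(o[0][0],o[1][0],o[0][1],o[1][1]);return (X[:3]/X[3]).T
def b2w(q,P):
    x,y,w,t=q;P=np.array(P,float);c,s=np.cos(t),np.sin(t)
    X=np.c_[P[:,0]*c-P[:,2]*s-.1,P[:,1],P[:,0]*s+P[:,2]*c+.105]
    return X@R.from_euler('z',w).as_matrix().T+[x,y,0]
E
python3 - <<'E'
from h import *
S=[(376.3,221.3),(416.9,255.3),(370.4,208.8),(438.2,264.6)]
T=[(393.7,198.8),(433.8,217),(382.9,189),(451.5,221.5)]
X=tri(S,T);print(X.round(4)); print(np.linalg.norm(X[0]-X[1]),np.linalg.norm(X[2]-X[3]))
B=[(.185,.049,.05),(.185,-.049,.05),(.192,.09,.011),(.192,-.09,.011)]
f=lambda q:np.r_[proj("scene",b2w(q,B))-S,proj("top",b2w(q,B))-T].ravel()
for t0 in(.43,.6):
  r=least_squares(f,[.5,-.2,-.3,t0]);print(r.x,np.abs(r.fun).max(),r.fun.reshape(-1,2).round(1).tolist())
  r2=least_squares(lambda q:f([*q,t0]),[.5,-.2,-.3]);print(t0,r2.x,r2.cost,np.abs(r2.fun).max())
  print(b2w([*r2.x,t0],B[:2]))
E
```

```text
[[ 0.5172 -0.2737  0.2498]
 [ 0.5085 -0.3704  0.2349]
 [ 0.5565 -0.243   0.228 ]
 [ 0.5212 -0.4119  0.2243]]
0.09821496903393312 0.1726558952718822
[ 0.48767101 -0.31786026 -0.22031068  0.64982759] 2.618603741303559 [[0.1, -1.4], [-0.5, -2.3], [-2.1, 0.0], [0.9, 2.6], [0.4, -1.4], [1.0, -0.5], [-1.4, 0.3], [2.0, 1.5]]
0.43 [ 0.4873111  -0.31074389 -0.21200106] 51.10550165918315 3.9138355890843854
[[ 0.54387734 -0.2727968   0.22756939]
 [ 0.52325652 -0.36860276  0.22756939]]
[ 0.48767102 -0.31786027 -0.22031068  0.64982764] 2.6186036695421535 [[0.1, -1.4], [-0.5, -2.3], [-2.1, 0.0], [0.9, 2.6], [0.4, -1.4], [1.0, -0.5], [-1.4, 0.3], [2.0, 1.5]]
0.6 [ 0.48655735 -0.31610682 -0.21842453] 17.258360199318638 2.868501852853285
[[ 0.52104917 -0.27357025  0.25072564]
 [ 0.49981337 -0.36924177  0.25072564]]
```

```bash
cat >> h.py <<'E'
def ray(n,p,z):
    K,d,M,t=cam(n);u=cv2.undistortPoints(np.array([p],float),K,d)[0,0]
    v=M.T@[u[0],u[1],1];c=-M.T@t;return c+v*(z-c[2])/v[2]
E
python3 - <<'E'
from h import *
S=[(376.3,221.3),(416.9,255.3)];T=[(393.7,198.8),(433.8,217)]
for z in(.2508,.2276):
  for n,P in(("scene",S),("top",T)):
    a,b=[ray(n,p,z) for p in P];d=a-b;print(z,n,((a+b)/2).round(4),np.linalg.norm(d).round(4),np.arctan2(-d[0],d[1]).round(4))
s=manip.state();M=R.from_quat(np.roll(s['tool_rot'],-1)).as_matrix();print(M.round(3))
E
```

```text
0.2508 scene [ 0.5056 -0.3229  0.2508] 0.1006 -0.2245
0.2508 top [ 0.5062 -0.321   0.2508] 0.0965 -0.2024
0.2276 scene [ 0.5246 -0.3192  0.2276] 0.1043 -0.2245
0.2276 top [ 0.526  -0.3225  0.2276] 0.0996 -0.2024
[[-0.972  0.235 -0.001]
 [ 0.235  0.972 -0.002]
 [ 0.    -0.002 -1.   ]]
```

```bash
python3 - <<'E'
from h import *
print(proj("top",[(.147,.608,.231),(0,0,0),(.35,0,0),(.35,.3,.3)]).round())
for p in((160,256),(113,247),(193,142),(240,270),(210,222)):print(p,ray("top",p,0).round(3))
for p in((158,238),(118,182),(137,143),(170,190)):print("mon top?",p,ray("top",p,.3).round(3))
print(tri([(134,106),(113,222),(125,218)],[(136,143),(155,253),(162,256)]).round(3))
E
```

```text
[[ -9. 215.]
 [199. 404.]
 [261. 275.]
 [133. 169.]]
(160, 256) [0.303 0.287 0.   ]
(113, 247) [0.279 0.43  0.   ]
(193, 142) [ 0.739  0.425 -0.   ]
(240, 270) [0.344 0.059 0.   ]
(210, 222) [0.458 0.21  0.   ]
mon top? (158, 238) [0.208 0.143 0.3  ]
mon top? (118, 182) [0.305 0.31  0.3  ]
mon top? (137, 143) [0.428 0.342 0.3  ]
mon top? (170, 190) [0.326 0.186 0.3  ]
[[0.495 0.421 0.213]
 [0.248 0.23  0.122]
 [0.272 0.232 0.094]]
```

{"fn": "drive_tool", "kwargs": {"commands": "85 -0.5 -1 -0.9 0;85 -0.5 -1 -0.9 0;85 -0.5 -1 -0.9 0;85 -0.5 -1 -0.9 0;85 -0.5 -1 -0.9 0;85 -0.5 -1 -0.9 0;85 -0.5 -1 -0.9 0;85 -0.5 -1 -0.9 0"}}

```text
time: 1.1
tool_pos: [0.2069, 0.3449, 0.4477]
tool_rot: [-0.0, 0.118, 0.993, -0.0]
contact_force: [0.5, 0.5, 0.5]
gripper_width: 0.995
```

{"fn": "drive_tool", "kwargs": {"commands": "85 -1 -0.7 0 0;85 -1 -0.7 0 0;85 -1 -0.7 0 0;85 -1 -0.7 0 0;85 -1 -0.7 0 0;85 -1 -0.7 0 0;85 -1 -0.7 0 0;85 -1 -0.7 0 0"}}

```text
time: 2.1
tool_pos: [0.4014, 0.1254, 0.4468]
tool_rot: [-0.0, 0.118, 0.993, -0.0]
contact_force: [0.5, 1.0, -0.6]
gripper_width: 0.993
```

{"fn": "drive_tool", "kwargs": {"commands": "85 -0.5 -1 0 0;85 -0.5 -1 0 0;85 -0.5 -1 0 0;85 -0.5 -1 0 0;85 -0.5 -1 0 0;85 -0.5 -1 0 0;85 -0.5 -1 0 0;85 -0.5 -1 0 0"}}

```text
time: 3.1
tool_pos: [0.4612, -0.1361, 0.4467]
tool_rot: [-0.0, 0.118, 0.993, 0.0]
contact_force: [0.8, 0.4, 0.3]
gripper_width: 0.994
```

{"fn": "drive_tool", "kwargs": {"commands": "85 0 0 0 10;85 0 0 0 10;85 0 0 0 10;85 0 0 0 10;85 0 0 0 10;85 0 0 0 10;85 0 0 0 10;85 0 0 0 10"}}

```text
time: 4.1
tool_pos: [0.4611, -0.1349, 0.4467]
tool_rot: [-0.0, 0.731, 0.683, -0.0]
contact_force: [-0.4, -0.1, -0.4]
gripper_width: 0.997
```

{"fn": "drive_tool", "kwargs": {"commands": "85 0 0 0 8.7;85 -0.825 0.397 0.7 0;85 -0.825 0.397 0.7 0;85 -0.825 0.397 0.7 0;85 -0.825 0.397 0.7 0;85 -0.825 0.397 0.7 0;85 -0.825 0.397 0.7 0;85 -0.825 0.397 0.7 0"}}

```text
time: 5.1
tool_pos: [0.5058, -0.3227, 0.2989]
tool_rot: [-0.001, 0.779, 0.627, -0.0]
contact_force: [0.4, 1.2, -0.2]
gripper_width: 0.998
```

```bash
python3 - <<'E'
from h import *
for n,r in(("scene",(190,170)),("top",(160,200))):pass
a=manip.grab_frame("scene")[130:350,250:470,::-1];b=manip.grab_frame("top")[110:330,300:520,::-1]
cv2.imwrite("pics/hover.png",np.hstack([cv2.resize(i,(398,398),interpolation=cv2.INTER_CUBIC) for i in(a,b)]))
print(manip.state()['tool_pos'])
E
```

```text
[ 0.50459498 -0.32285124  0.29564792]
```

View pics/hover.png

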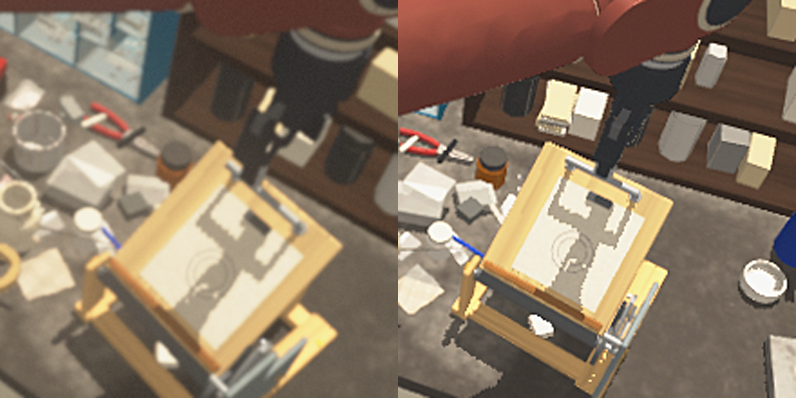

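The hover view shows the jaws above the middle of the bar (right crop ~(605,172)), the board still in its notch. Descend and close.

{"fn": "drive_tool", "kwargs": {"commands": "85 0 0 0.5 0;85 0 0 0.5 0;85 0 0 0.5 0;85 0 0 0.5 0;85 0 0 0.1 0;40 0 0 0 0;30 0 0 0 0;24 0 0 0 0"}}

```text
time: 6.2
tool_pos: [0.5061, -0.3222, 0.2381]
tool_rot: [0.001, 0.779, 0.627, 0.0]
contact_force: [-0.6, -0.5, 0.1]
gripper_width: 0.372
```

{"fn": "drive_tool", "kwargs": {"commands": "20 0 0 0 0;18 0 0 0 0;16 0 0 0 0;14 0 0 0 0;12 0 0 0 0;10 0 0 0 0;8 0 0 0 0;8 0 0 0 0"}}

```text
time: 7.2
tool_pos: [0.5065, -0.3222, 0.238]
tool_rot: [0.001, 0.779, 0.627, 0.001]
contact_force: [4.8, -0.3, 1.8]
gripper_width: 0.1
```

```bash
python3 - <<'E'
from h import *
s=manip.state();print(s['tool_pos'],s['contact_force'],s['ft_torque'],s['gripper_width']*85.4)
a=manip.grab_frame("scene")[130:350,250:470,::-1];b=manip.grab_frame("top")[110:330,300:520,::-1]
cv2.imwrite("pics/grip.png",np.hstack([cv2.resize(i,(398,398),interpolation=cv2.INTER_CUBIC) for i in(a,b)]))
E
```

```text
[ 0.50651723 -0.32215578  0.23797833] [ 4.83227501 -0.34332614  1.79021207] [-0.04818873 -0.76160876 -0.20956277] 8.55178810778498
```

View pics/grip.png

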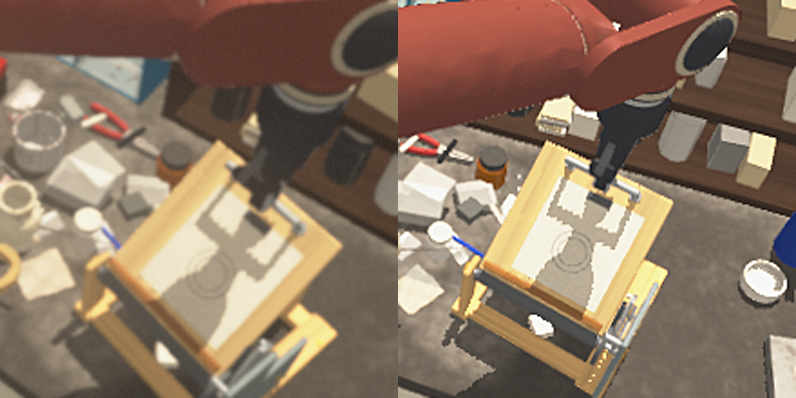

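The jaws hold the bar at mid width, with the board still at 0.60 tilt. Making a table of arc rows.

```bash
cat >> h.py <<'E'
E2=np.array([.977,-.211]);H0=np.array([.5065,-.3222])@E2-.1245;Z0=.0922;RR=.1916
def pt(t):return RR*np.array([np.cos(t+.264),np.sin(t+.264)])
def st():
    s=manip.state();e=s['tool_pos'][:2]@E2-H0;z=s['tool_pos'][2]-Z0;p=np.arctan2(z,e);F=s['contact_force'];fe=F[:2]@E2
    x=s['tool_pos'][:2]@[.211,.977]
    print("t",s['time'],"tilt",round(p-.264,4),"r-R mm",round((np.hypot(e,z)-RR)*1e3,1),"lat",round(x,4),"Ftan",round(-fe*np.sin(p)+F[2]*np.cos(p),1),"Frad",round(fe*np.cos(p)+F[2]*np.sin(p),1),"F",F.round(1),"g",round(s['gripper_width']*85.4,1))
E
python3 - <<'E'
from h import *
st()
for a in np.arange(.6,1.4,.1):
    d=(pt(a+.1)-pt(a))/.03;print(round(a,2),"y %.3f z %.3f"%(d[0],-d[1]),"per0.1rad")
E
```

```text
t 7.3 tilt 0.6 r-R mm 0.1 lat -0.2079 Ftan -1.7 Frad 4.0 F [4.  0.1 1.9] g 8.6
0.6 y -0.506 z -0.390 per0.1rad
0.7 y -0.542 z -0.337 per0.1rad
0.8 y -0.573 z -0.282 per0.1rad
0.9 y -0.598 z -0.223 per0.1rad
1.0 y -0.617 z -0.162 per0.1rad
1.1 y -0.631 z -0.100 per0.1rad
1.2 y -0.637 z -0.036 per0.1rad
1.3 y -0.638 z 0.028 per0.1rad
```

{"fn": "drive_tool", "kwargs": {"commands": "0 0 0 0 0;0 0 0 0 0;0 0 -0.127 -0.098 0;0 0 -0.127 -0.098 0;0 0 -0.127 -0.098 0;0 0 -0.127 -0.098 0;0 0 -0.135 -0.085 0;0 0 -0.135 -0.085 0"}}

```text
time: 8.3
tool_pos: [0.4843, -0.3167, 0.2553]
tool_rot: [0.001, 0.779, 0.628, 0.002]
contact_force: [6.7, 2.1, 3.3]
gripper_width: 0.09
```

```bash
python3 -c "
from h import *
st()"
```

```text
t 8.3 tilt 0.7495 r-R mm 0.5 lat -0.2072 Ftan -3.4 Frad 6.0 F [6.7 2.1 3.3] g 7.7
```

{"fn": "drive_tool", "kwargs": {"commands": "0 0 0.018 -0.028 0;0 0 0.018 -0.028 0;0 0 0 0 0;0 0 0 0 0;0 0 0 0 0;0 0 0 0 0;0 0 0 0 0;0 0 0 0 0"}}

```text
time: 9.3
tool_pos: [0.4841, -0.3167, 0.2553]
tool_rot: [-0.001, 0.779, 0.628, 0.0]
contact_force: [4.7, 3.2, 1.1]
gripper_width: 0.086
```

```bash
python3 -c "
from h import *
st()"
```

```text
t 9.3 tilt 0.7505 r-R mm 0.5 lat -0.2072 Ftan -2.7 Frad 3.0 F [4.7 3.2 1.1] g 7.4
```

{"fn": "drive_tool", "kwargs": {"commands": "0 0 -0.124 -0.075 0;0 0 -0.124 -0.072 0;0 0 -0.124 -0.067 0;0 0 -0.124 -0.062 0;0 0 -0.127 -0.058 0;0 0 -0.127 -0.053 0;0 0 -0.10 -0.04 0;0 0 0 0 0"}}

```text
time: 10.3
tool_pos: [0.4598, -0.3108, 0.2689]
tool_rot: [-0.0, 0.778, 0.628, 0.001]
contact_force: [6.0, 4.9, 2.3]
gripper_width: 0.086
```

```bash
python3 -c "
from h import *
st()"
```

```text
t 10.3 tilt 0.8983 r-R mm 1.0 lat -0.2066 Ftan -3.5 Frad 4.0 F [6.  4.9 2.3] g 7.4
```

{"fn": "drive_tool", "kwargs": {"commands": "0 0.03 -0.045 -0.018 0;0 0.03 -0.045 -0.018 0;0 0 -0.045 -0.017 0;0 0 -0.045 -0.017 0;0 0 0 0 0;0 0 0 0 0;0 0 0 0 0;0 0 0 0 0"}}

```text
time: 11.3
tool_pos: [0.4544, -0.3094, 0.2716]
tool_rot: [0.001, 0.779, 0.627, -0.0]
contact_force: [4.7, -1.0, 5.6]
gripper_width: 0.092
```

```bash
python3 -c "
from h import *
st()"
```

```text
t 11.3 tilt 0.9306 r-R mm 1.3 lat -0.2064 Ftan -2.4 Frad 6.9 F [ 4.7 -1.   5.6] g 7.9
```

{"fn": "drive_tool", "kwargs": {"commands": "0 0 -0.03 -0.03 0;0 0 -0.03 -0.03 0;0 0 -0.03 -0.02 0;0 0 -0.03 -0.01 0;0 0 0 0 0;0 0 0 0 0;0 0 0 0 0;0 0 0 0 0"}}

```text
time: 12.3
tool_pos: [0.4505, -0.3083, 0.2733]
tool_rot: [-0.0, 0.779, 0.627, -0.0]
contact_force: [2.0, -3.4, 2.2]
gripper_width: 0.091
```

```bash
python3 -c "
from h import *
st()"
```

```text
t 12.3 tilt 0.9529 r-R mm 1.4 lat -0.2062 Ftan -1.7 Frad 3.0 F [ 2.  -3.4  2.2] g 7.7
```

{"fn": "drive_tool", "kwargs": {"commands": "0 0 -0.04 -0.015 0;0 0 -0.04 -0.015 0;0 0 -0.04 -0.015 0;0 0 -0.03 -0.01 0;0 0 0 0 0;0 0 0 0 0;0 0 0 0 0;0 0 0 0 0"}}

```text
time: 13.3
tool_pos: [0.4462, -0.3072, 0.2749]
tool_rot: [-0.0, 0.779, 0.627, -0.0]
contact_force: [1.5, -4.7, -0.4]
gripper_width: 0.085
```

```bash
python3 -c "
from h import *
st()"
```

```text
t 13.3 tilt 0.9776 r-R mm 1.5 lat -0.206 Ftan -2.4 Frad 0.4 F [ 1.5 -4.7 -0.4] g 7.3
```

{"fn": "drive_tool", "kwargs": {"commands": "0 -0.015 -0.04 -0.01 0;0 -0.015 -0.04 -0.01 0;0 0 -0.04 -0.01 0;0 0 -0.04 -0.01 0;0 0 0 0 0;0 0 0 0 0;0 0 0 0 0;0 0 0 0 0"}}

```text
time: 14.3
tool_pos: [0.4418, -0.3063, 0.2764]
tool_rot: [-0.001, 0.778, 0.628, 0.001]
contact_force: [4.0, 3.0, -0.2]
gripper_width: 0.084
```

```bash
python3 -c "
from h import *
st()"
```

```text
t 14.3 tilt 1.0023 r-R mm 1.4 lat -0.206 Ftan -3.2 Frad 0.8 F [ 4.   3.  -0.2] g 7.2
```

{"fn": "drive_tool", "kwargs": {"commands": "0 0.01 -0.04 -0.01 0;0 0 -0.04 -0.01 0;0 0 -0.04 -0.01 0;0 0 -0.04 -0.01 0;0 0 0 0 0;0 0 0 0 0;0 0 0 0 0;0 0 0 0 0"}}

```text
time: 15.3
tool_pos: [0.437, -0.3052, 0.2782]
tool_rot: [-0.0, 0.778, 0.628, 0.0]
contact_force: [3.3, 3.7, 3.0]
gripper_width: 0.092
```

```bash
python3 -c "
from h import *
st()"
```

```text
t 15.3 tilt 1.0292 r-R mm 1.8 lat -0.206 Ftan -1.5 Frad 3.5 F [3.3 3.7 3. ] g 7.8
```

{"fn": "drive_tool", "kwargs": {"commands": "0 0.01 -0.04 -0.015 0;0 0 -0.04 -0.01 0;0 0 -0.04 -0.01 0;0 0 -0.04 -0.01 0;0 0 0 0 0;0 0 0 0 0;0 0 0 0 0;0 0 0 0 0"}}

```text
time: 16.3
tool_pos: [0.4324, -0.3042, 0.2795]
tool_rot: [0.0, 0.779, 0.628, 0.0]
contact_force: [4.3, 4.0, 3.4]
gripper_width: 0.089
```

```bash
python3 -c "
from h import *
st()"
```

```text
t 16.3 tilt 1.0542 r-R mm 1.9 lat -0.2059 Ftan -2.4 Frad 4.1 F [4.3 4.  3.4] g 7.6
```

{"fn": "drive_tool", "kwargs": {"commands": "0 0.02 -0.04 -0.02 0;0 0 -0.04 -0.01 0;0 0 -0.04 -0.01 0;0 0 -0.04 -0.01 0;0 0 0 0 0;0 0 0 0 0;0 0 0 0 0;0 0 0 0 0"}}

```text
time: 17.3
tool_pos: [0.4277, -0.303, 0.2807]
tool_rot: [0.0, 0.779, 0.627, -0.0]
contact_force: [3.1, 1.7, 5.6]
gripper_width: 0.084
```

```bash
python3 -c "
from h import *
st()"
```

```text
t 17.3 tilt 1.08 r-R mm 1.8 lat -0.2057 Ftan -1.3 Frad 6.0 F [3.1 1.7 5.6] g 7.2
```

{"fn": "drive_tool", "kwargs": {"commands": "0 0 -0.04 -0.03 0;0 0 -0.04 -0.02 0;0 0 -0.04 -0.01 0;0 0 -0.04 -0.01 0;0 0 0 0 0;0 0 0 0 0;0 0 0 0 0;0 0 0 0 0"}}

```text
time: 18.3
tool_pos: [0.4227, -0.3017, 0.2819]
tool_rot: [-0.001, 0.779, 0.627, -0.0]
contact_force: [1.6, -0.2, -1.9]
gripper_width: 0.088
```

```bash
python3 -c "
from h import *
st()"
```

```text
t 18.3 tilt 1.1076 r-R mm 1.9 lat -0.2056 Ftan -2.0 Frad -1.6 F [ 1.6 -0.2 -1.9] g 7.5
```

{"fn": "drive_tool", "kwargs": {"commands": "0 0 -0.04 -0.01 0;0 0 -0.04 -0.01 0;0 0 -0.04 -0.005 0;0 0 -0.04 -0.005 0;0 0 0 0 0;0 0 0 0 0;0 0 0 0 0;0 0 0 0 0"}}

```text
time: 19.3
tool_pos: [0.4183, -0.3005, 0.2832]
tool_rot: [-0.0, 0.779, 0.628, 0.0]
contact_force: [1.9, 4.3, -1.9]
gripper_width: 0.084
```

```bash
python3 -c "
from h import *
st()"
```

```text
t 19.3 tilt 1.1321 r-R mm 2.3 lat -0.2054 Ftan -1.3 Frad -1.7 F [ 1.9  4.3 -1.9] g 7.2
```

{"fn": "drive_tool", "kwargs": {"commands": "0 0.02 -0.04 0 0;0 0 -0.04 -0.005 0;0 0 -0.04 -0.005 0;0 0 -0.04 -0.005 0;0 0 0 0 0;0 0 0 0 0;0 0 0 0 0;0 0 0 0 0"}}

```text
time: 20.3
tool_pos: [0.4137, -0.2994, 0.284]
tool_rot: [0.0, 0.779, 0.627, -0.0]
contact_force: [1.5, 0.6, -1.3]
gripper_width: 0.088
```

```bash
python3 -c "
from h import *
st()"
```

```text
t 20.3 tilt 1.1567 r-R mm 2.3 lat -0.2052 Ftan -1.5 Frad -1.1 F [ 1.5  0.6 -1.3] g 7.5
```

{"fn": "drive_tool", "kwargs": {"commands": "0 0 -0.04 -0.005 0;0 0 -0.04 -0.005 0;0 0 -0.04 -0.005 0;0 0 -0.04 -0.005 0;0 0 0 0 0;0 0 0 0 0;0 0 0 0 0;0 0 0 0 0"}}

```text
time: 21.3
tool_pos: [0.4091, -0.2982, 0.2846]
tool_rot: [0.0, 0.779, 0.628, -0.0]
contact_force: [3.5, -0.2, 1.1]
gripper_width: 0.091
```

```bash
python3 -c "
from h import *
st()"
```

```text
t 21.3 tilt 1.1814 r-R mm 2.3 lat -0.2051 Ftan -3.3 Frad 1.5 F [ 3.5 -0.2  1.1] g 7.8
```

{"fn": "drive_tool", "kwargs": {"commands": "0 0 -0.04 -0.005 0;0 0 -0.04 -0.005 0;0 0 -0.04 -0.005 0;0 0 -0.03 -0.005 0;0 0 0 0 0;0 0 0 0 0;0 0 0 0 0;0 0 0 0 0"}}

```text
time: 22.3
tool_pos: [0.4047, -0.2972, 0.2851]
tool_rot: [-0.0, 0.779, 0.628, 0.0]
contact_force: [2.7, 1.3, 1.9]
gripper_width: 0.088
```

```bash
python3 -c "
from h import *
st()"
```

```text
t 22.3 tilt 1.2049 r-R mm 2.3 lat -0.205 Ftan -2.1 Frad 2.2 F [2.7 1.3 1.9] g 7.5
```

{"fn": "drive_tool", "kwargs": {"commands": "0 0.01 -0.04 -0.008 0;0 0 -0.04 -0.008 0;0 0 -0.04 -0.005 0;0 0 -0.03 -0.005 0;0 0 0 0 0;0 0 0 0 0;0 0 0 0 0;0 0 0 0 0"}}

```text
time: 23.3
tool_pos: [0.4003, -0.2962, 0.2859]
tool_rot: [0.0, 0.779, 0.627, -0.0]
contact_force: [1.5, -2.3, 3.3]
gripper_width: 0.089
```

```bash
python3 -c "
from h import *
st()"
```

```text
t 23.3 tilt 1.2284 r-R mm 2.7 lat -0.2049 Ftan -1.7 Frad 3.4 F [ 1.5 -2.3  3.3] g 7.6
```

{"fn": "drive_tool", "kwargs": {"commands": "0 0 -0.04 -0.008 0;0 0 -0.04 -0.008 0;0 0 -0.04 -0.005 0;0 0 -0.03 -0.005 0;0 0 0 0 0;0 0 0 0 0;0 0 0 0 0;0 0 0 0 0"}}

```text
time: 24.3
tool_pos: [0.3957, -0.295, 0.2863]
tool_rot: [-0.0, 0.779, 0.627, -0.0]
contact_force: [0.5, -3.4, 0.4]
gripper_width: 0.088
```

```bash
python3 -c "
from h import *
st()"
```

```text
t 24.3 tilt 1.2524 r-R mm 2.8 lat -0.2047 Ftan -1.2 Frad 0.5 F [ 0.5 -3.4  0.4] g 7.5
```

{"fn": "drive_tool", "kwargs": {"commands": "0 -0.01 -0.04 -0.003 0;0 0 -0.04 -0.003 0;0 0 -0.04 -0.003 0;0 0 -0.03 0 0;0 0 0 0 0;0 0 0 0 0;0 0 0 0 0;0 0 0 0 0"}}

```text
time: 25.3
tool_pos: [0.3914, -0.294, 0.2865]
tool_rot: [-0.001, 0.779, 0.628, 0.0]
contact_force: [0.9, 1.7, -2.4]
gripper_width: 0.084
```

```bash
python3 -c "
from h import *
st()"
```

```text
t 25.3 tilt 1.2754 r-R mm 2.8 lat -0.2047 Ftan -0.6 Frad -2.3 F [ 0.9  1.7 -2.4] g 7.2
```

{"fn": "drive_tool", "kwargs": {"commands": "0 0 -0.04 0 0;0 0 -0.04 0 0;0 0 -0.04 0 0;0 0 -0.03 0 0;0 0 0 0 0;0 0 0 0 0;0 0 0 0 0;0 0 0 0 0"}}

```text
time: 26.3
tool_pos: [0.3871, -0.293, 0.2866]
tool_rot: [-0.001, 0.779, 0.628, 0.0]
contact_force: [2.4, 4.4, -3.7]
gripper_width: 0.093
```

```bash
python3 -c "
from h import *
st()"
```

```text
t 26.3 tilt 1.2983 r-R mm 2.8 lat -0.2046 Ftan -1.4 Frad -3.7 F [ 2.4  4.4 -3.7] g 7.9
```

{"fn": "drive_tool", "kwargs": {"commands": "0 0.02 -0.03 0.01 0;0 0 -0.03 0.01 0;0 0 -0.03 0.01 0;0 0 -0.03 0.01 0;0 0 0 0 0;0 0 0 0 0;0 0 0 0 0;0 0 0 0 0"}}

```text
time: 27.3
tool_pos: [0.3839, -0.2923, 0.2865]
tool_rot: [0.001, 0.779, 0.628, 0.0]
contact_force: [3.3, 2.5, 4.6]
gripper_width: 0.087
```

```bash
python3 -c "
from h import *
st()"
```

```text
t 27.3 tilt 1.3149 r-R mm 2.7 lat -0.2045 Ftan -2.7 Frad 4.5 F [3.3 2.5 4.6] g 7.5
```

{"fn": "drive_tool", "kwargs": {"commands": "0 0 -0.03 0 0;0 0 -0.03 0 0;0 0 -0.03 0 0;0 0 0 0 0;0 0 0 0 0;0 0 0 0 0;0 0 0 0 0;0 0 0 0 0"}}

```text
time: 28.3
tool_pos: [0.3811, -0.2915, 0.2869]
tool_rot: [0.0, 0.779, 0.628, -0.0]
contact_force: [3.6, 4.6, 7.3]
gripper_width: 0.087
```

```bash
python3 -c "
from h import *
st()"
```

```text
t 28.3 tilt 1.3297 r-R mm 3.1 lat -0.2044 Ftan -2.7 Frad 7.2 F [3.6 4.6 7.3] g 7.5
```

{"fn": "drive_tool", "kwargs": {"commands": "0 0.02 -0.03 -0.02 0;0 0 -0.03 -0.01 0;0 0 -0.03 0 0;0 0 0 0 0;0 0 0 0 0;0 0 0 0 0;0 0 0 0 0;0 0 0 0 0"}}

```text
time: 29.3
tool_pos: [0.379, -0.291, 0.2869]
tool_rot: [0.001, 0.779, 0.627, 0.0]
contact_force: [5.7, -0.1, 4.3]
gripper_width: 0.088
```

```bash
python3 -c "
from h import *
st()"
```

```text
t 29.3 tilt 1.341 r-R mm 3.2 lat -0.2043 Ftan -5.7 Frad 4.1 F [ 5.7 -0.1  4.3] g 7.5
```

{"fn": "drive_tool", "kwargs": {"commands": "0 0 -0.03 0 0;0 0 -0.02 0 0;0 0 0 0 0;0 0 0 0 0;0 0 0 0 0;0 0 0 0 0;0 0 0 0 0;0 0 0 0 0"}}

```text
time: 30.3
tool_pos: [0.378, -0.2907, 0.2869]
tool_rot: [0.002, 0.779, 0.628, 0.001]
contact_force: [9.0, -0.6, 2.9]
gripper_width: 0.088
```

```bash
python3 - <<'E'
from h import *
st()
print("down rows of 0.04 rad:")
for a,b in((1.34,1.2),(1.2,1.0),(1.0,.8),(.8,.6),(.6,.4),(.4,.2),(.2,.1),(.1,0)):
    d=(pt(b)-pt(a))/.03/((a-b)/.1);print(a,b,"per .1: y %.3f z %.3f"%(d[0],-d[1]))
E
```

```text
t 30.3 tilt 1.3462 r-R mm 3.2 lat -0.2043 Ftan -9.0 Frad 2.6 F [ 9.  -0.6  2.9] g 7.6
down rows of 0.04 rad:
1.34 1.2 per .1: y 0.638 z 0.023
1.2 1.0 per .1: y 0.624 z 0.131
1.0 0.8 per .1: y 0.586 z 0.252
0.8 0.6 per .1: y 0.524 z 0.364
0.6 0.4 per .1: y 0.441 z 0.460
0.4 0.2 per .1: y 0.341 z 0.539
0.2 0.1 per .1: y 0.257 z 0.584
0.1 0 per .1: y 0.197 z 0.607
```

The stop is found (Ftan rose to 9 N, motion lagged). Refit the hinge centre from the measured arc, then table the way down.

```bash
cat >> h.py <<'E'
H0-=.0036;Z0+=.0032
E
python3 - <<'E'
from h import *
st()
a=1.327
for n,b in((8,1.0),(8,.65),(4,.6),(4,.55),(8,.3),(8,.12)):
    m=(a+b)/2
    for u,v in((a,m),(m,b)):
        d=(pt(v)-pt(u))/.03/(n/2);print("%.3f>%.3f %d rows y %.3f z %.3f"%(u,v,n/2,d[0],-d[1]))
    a=b
E
```

```text
t 30.3 tilt 1.3281 r-R mm -0.1 lat -0.2043 Ftan -9.0 Frad 2.8 F [ 9.  -0.6  2.9] g 7.6
1.327>1.163 4 rows y 0.260 z 0.016
1.163>1.000 4 rows y 0.254 z 0.058
1.000>0.825 4 rows y 0.258 z 0.107
0.825>0.650 4 rows y 0.235 z 0.150
0.650>0.625 2 rows y 0.063 z 0.050
0.625>0.600 2 rows y 0.061 z 0.051
0.600>0.575 2 rows y 0.060 z 0.053
0.575>0.550 2 rows y 0.059 z 0.054
0.550>0.425 4 rows y 0.136 z 0.146
0.425>0.300 4 rows y 0.117 z 0.162
0.300>0.210 4 rows y 0.071 z 0.125
0.210>0.120 4 rows y 0.060 z 0.131
```

{"fn": "drive_tool", "kwargs": {"commands": "0 -0.007 0.26 0.01 0;0 -0.007 0.26 0.014 0;0 -0.007 0.26 0.02 0;0 -0.007 0.26 0.025 0;0 -0.007 0.254 0.04 0;0 -0.007 0.254 0.055 0;0 -0.007 0.254 0.065 0;0 -0.007 0.254 0.075 0"}}

```text
time: 31.3
tool_pos: [0.4366, -0.3051, 0.2785]
tool_rot: [-0.0, 0.779, 0.627, -0.001]
contact_force: [1.7, 2.7, 9.0]
gripper_width: 0.089
```

```bash
python3 -c "
from h import *
st()"
```

```text
t 31.3 tilt 1.009 r-R mm -0.0 lat -0.2059 Ftan 1.6 Frad 8.9 F [1.7 2.7 9. ] g 7.6
```

{"fn": "drive_tool", "kwargs": {"commands": "0 -0.005 0.258 0.06 0;0 -0.005 0.258 0.08 0;0 -0.005 0.258 0.1 0;0 -0.005 0.258 0.11 0;0 -0.005 0.235 0.14 0;0 -0.005 0.235 0.145 0;0 -0.005 0.235 0.155 0;0 -0.005 0.235 0.165 0"}}

```text
time: 32.3
tool_pos: [0.4946, -0.3191, 0.2486]
tool_rot: [0.0, 0.779, 0.627, -0.001]
contact_force: [-0.8, -2.7, 4.4]
gripper_width: 0.088
```

{"fn": "drive_tool", "kwargs": {"commands": "0 0 0.063 0.05 0;0 0 0.063 0.05 0;0 0 0.061 0.051 0;0 0 0.061 0.051 0;0 0 0.06 0.053 0;0 0 0 0 0;0 0 0 0 0;0 0 0 0 0"}}

```text
time: 33.3
tool_pos: [0.5036, -0.3212, 0.2409]
tool_rot: [0.001, 0.779, 0.627, -0.0]
contact_force: [0.9, -5.1, 0.9]
gripper_width: 0.091
```

```bash
python3 -c "
from h import *
st()"
```

```text
t 33.3 tilt 0.597 r-R mm 0.3 lat -0.2076 Ftan -0.9 Frad 1.9 F [ 0.9 -5.1  0.9] g 7.8
```

{"fn": "drive_tool", "kwargs": {"commands": "0 -0.01 0.06 0.053 0;0 -0.01 0.06 0.053 0;0 0 0.06 0.054 0;0 0 0.06 0.055 0;0 0 0 0 0;0 0 0 0 0;0 0 0 0 0;0 0 0 0 0"}}

```text
time: 34.3
tool_pos: [0.5106, -0.3229, 0.2346]
tool_rot: [0.0, 0.779, 0.627, -0.0]
contact_force: [1.3, -6.0, 2.8]
gripper_width: 0.092
```

```bash
python3 -c "
from h import *
st()"
```

```text
t 34.3 tilt 0.547 r-R mm 0.5 lat -0.2078 Ftan 0.0 Frad 3.8 F [ 1.3 -6.   2.8] g 7.9
```

{"fn": "drive_tool", "kwargs": {"commands": "0 -0.01 0.136 0.14 0;0 -0.01 0.136 0.144 0;0 -0.01 0.136 0.148 0;0 -0.01 0.136 0.152 0;0 0 0.117 0.158 0;0 0 0.117 0.16 0;0 0 0.117 0.163 0;0 0 0.117 0.166 0"}}

```text
time: 35.3
tool_pos: [0.5405, -0.3303, 0.1977]
tool_rot: [0.001, 0.779, 0.628, 0.0]
contact_force: [2.8, -4.7, 4.9]
gripper_width: 0.094
```

```bash
python3 -c "
from h import *
st()"
```

```text
t 35.3 tilt 0.2964 r-R mm 0.9 lat -0.2087 Ftan 2.1 Frad 5.7 F [ 2.8 -4.7  4.9] g 8.1
```

Continue to ~0.12 and then in slow steps onto the rests.

{"fn": "drive_tool", "kwargs": {"commands": "0 -0.01 0.08 0.12 0;0 -0.01 0.08 0.122 0;0 -0.01 0.076 0.125 0;0 -0.01 0.074 0.127 0;0 0 0.06 0.13 0;0 0 0.06 0.13 0;0 0 0.06 0.132 0;0 0 0 0 0"}}

```text
time: 36.3
tool_pos: [0.5548, -0.3339, 0.1707]
tool_rot: [0.0, 0.778, 0.628, 0.001]
contact_force: [7.1, -0.9, 3.0]
gripper_width: 0.084
```

```bash
python3 - <<'E'
from h import *
st()
b=manip.grab_frame("top")[110:330,300:520,::-1]
cv2.imwrite("pics/low.png",cv2.resize(b,(440,440)))
E
```

```text
t 36.3 tilt 0.1369 r-R mm 1.4 lat -0.2091 Ftan 0.0 Frad 7.8 F [ 7.1 -0.9  3. ] g 7.2
```

View pics/low.png

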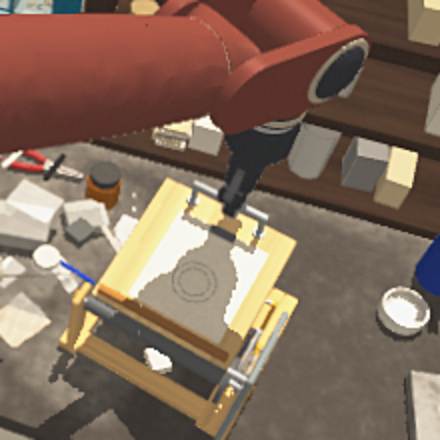

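The board is nearly flat and the jaws are still centred on the bar (~(232,205)).

{"fn": "drive_tool", "kwargs": {"commands": "0 0 0.05 0.11 0;0 0 0.04 0.11 0;0 0 0.04 0.11 0;0 0 0.04 0.11 0;0 0 0.03 0.1 0;0 0 0 0 0;0 0 0 0 0;0 0 0 0 0"}}

```text
time: 37.35
tool_pos: [0.561, -0.3354, 0.1547]
tool_rot: [0.001, 0.779, 0.628, 0.001]
contact_force: [7.7, -2.5, 0.8]
gripper_width: 0.087
```

{"fn": "drive_tool", "kwargs": {"commands": "0 0 0.01 0.05 0;0 0 0.01 0.05 0;0 0 0.01 0.05 0;0 0 0 0 0;0 0 0 0 0;0 0 0 0 0;0 0 0 0 0;0 0 0 0 0"}}

```text
time: 38.35
tool_pos: [0.5623, -0.3358, 0.1507]
tool_rot: [0.001, 0.779, 0.628, 0.001]
contact_force: [8.9, -2.1, 1.5]
gripper_width: 0.087
```

```bash
python3 -c "
from h import *
st()"
```

```text
t 38.35 tilt 0.0256 r-R mm 1.9 lat -0.2094 Ftan -1.1 Frad 9.2 F [ 8.9 -2.1  1.5] g 7.4
```

{"fn": "drive_tool", "kwargs": {"commands": "0 0 0.03 0.05 0;0 0 0.01 0.05 0;0 0 0 0.03 0;0 0 0 0 0;0 0 0 0 0;0 0 0 0 0;0 0 0 0 0;0 0 0 0 0"}}

```text
time: 39.35
tool_pos: [0.5634, -0.336, 0.1469]
tool_rot: [0.001, 0.779, 0.628, 0.001]
contact_force: [8.0, -1.5, 2.4]
gripper_width: 0.084
```

```bash
python3 -c "
from h import *
st()"
```

```text
t 39.35 tilt 0.005 r-R mm 2.0 lat -0.2094 Ftan 0.1 Frad 8.5 F [ 8.  -1.5  2.4] g 7.1
```

{"fn": "drive_tool", "kwargs": {"commands": "0 0 0.03 0.05 0;0 0 0.01 0.05 0;0 0 0 0 0;0 0 0 0 0;0 0 0 0 0;0 0 0 0 0;0 0 0 0 0;0 0 0 0 0"}}

```text
time: 40.35
tool_pos: [0.5643, -0.3363, 0.1437]
tool_rot: [0.001, 0.779, 0.628, 0.001]
contact_force: [7.6, -1.6, 2.5]
gripper_width: 0.086
```

```bash
python3 -c "
from h import *
st()"
```

```text
t 40.35 tilt -0.0122 r-R mm 2.1 lat -0.2095 Ftan 0.5 Frad 8.1 F [ 7.6 -1.6  2.5] g 7.3
```

{"fn": "drive_tool", "kwargs": {"commands": "0 0 0.03 0.05 0;0 0 0.01 0.05 0;0 0 0 0.03 0;0 0 0 0 0;0 0 0 0 0;0 0 0 0 0;0 0 0 0 0;0 0 0 0 0"}}

```text
time: 41.35
tool_pos: [0.5654, -0.3365, 0.1396]
tool_rot: [0.001, 0.779, 0.628, 0.001]
contact_force: [6.7, -1.9, 1.1]
gripper_width: 0.088
```

```bash
python3 -c "
from h import *
st()"
```

```text
t 41.35 tilt -0.0339 r-R mm 2.2 lat -0.2094 Ftan -0.5 Frad 7.0 F [ 6.7 -1.9  1.1] g 7.5
```

```bash
python3 - <<'E'
from h import *
P=np.array([(.5065,-.3222,.238),(.4843,-.3167,.2553),(.4598,-.3108,.2689),(.4418,-.3063,.2764),(.4183,-.3005,.2832),(.3957,-.295,.2863),(.378,-.2907,.2869),(.4366,-.3051,.2785),(.5036,-.3212,.2409),(.5106,-.3229,.2346),(.5405,-.3303,.1977),(.5548,-.3339,.1707),(.561,-.3354,.1547),(.5634,-.336,.1469),(.5654,-.3365,.1396)])
u=np.linalg.svd(P[:,:2]-P[:,:2].mean(0))[2][0];u*=np.sign(u[0]);print("dir",np.arctan2(u[1],u[0]))
q=np.c_[P[:,:2]@u,P[:,2]]
for fr in(0,1):
  r=least_squares(lambda c:np.hypot(q[:,0]-c[0],q[:,1]-c[1])-(c[2] if fr else RR),[.4,.1,RR])
  c=r.x;print(c,(c[:2]),np.abs(r.fun).max());print((np.arctan2(q[:,1]-c[1],q[:,0]-c[0])-.264).round(3))
print("expected flat TCP z",c[1]+.05)
E
```

```text
dir -0.2394150769636999
[0.44222026 0.09458325 0.1916    ] [0.44222026 0.09458325] 0.0008124245975873468
[ 0.585  0.735  0.885  0.99   1.121  1.244  1.338  1.02   0.607  0.557
  0.305  0.144  0.055  0.012 -0.028]
[0.43879512 0.09040852 0.19652972] [0.43879512 0.09040852] 0.0002738883659722524
[ 0.586  0.732  0.878  0.98   1.108  1.227  1.32   1.009  0.607  0.559
  0.314  0.157  0.069  0.028 -0.011]
expected flat TCP z 0.14040851574839436
```

{"fn": "drive_tool", "kwargs": {"commands": "0 0 0.02 0.05 0;0 0 0.01 0.05 0;0 0 0 0.03 0;0 0 0 0 0;0 0 0 0 0;0 0 0 0 0;0 0 0 0 0;0 0 0 0 0"}}

```text
time: 42.35
tool_pos: [0.5655, -0.3365, 0.1393]
tool_rot: [-0.0, 0.779, 0.628, 0.0]
contact_force: [-3.4, 3.4, 16.7]
gripper_width: 0.086
```

```bash
python3 -c "
from h import *
st()"
```

```text
t 42.35 tilt -0.0354 r-R mm 2.2 lat -0.2095 Ftan 17.2 Frad -0.2 F [-3.4  3.4 16.7] g 7.4
```

The board is on its rests: Fz rose to 17 N and the arm stopped moving at z=0.1393. Raise to ~0.36.

{"fn": "drive_tool", "kwargs": {"commands": "0 0 -0.09 -0.3 0;0 0 -0.095 -0.3 0;0 0.005 -0.105 -0.29 0;0 0.005 -0.115 -0.28 0;0 0.005 -0.13 -0.26 0;0 0.005 -0.14 -0.255 0;0 0.005 -0.15 -0.25 0;0 0 -0.16 -0.245 0"}}

```text
time: 43.35
tool_pos: [0.5381, -0.3298, 0.2011]
tool_rot: [0.002, 0.779, 0.628, 0.002]
contact_force: [9.1, -2.7, 0.4]
gripper_width: 0.089
```

```bash
python3 -c "
from h import *
st()"
```

```text
t 43.35 tilt 0.3181 r-R mm 0.6 lat -0.2087 Ftan -4.9 Frad 8.1 F [ 9.1 -2.7  0.4] g 7.6
```

{"fn": "drive_tool", "kwargs": {"commands": "0 0 0.04 0.09 0;0 0 0.04 0.09 0;0 0 0.03 0.08 0;20 0 0 0 0;40 0 0 0 0;60 0 0 0 0;85 0 0 0 0;85 0 0 0 0"}}

```text
time: 44.35
tool_pos: [0.5394, -0.3305, 0.1931]
tool_rot: [-0.0, 0.779, 0.627, -0.0]
contact_force: [0.7, 0.3, -0.1]
gripper_width: 0.988
```

{"fn": "drive_tool", "kwargs": {"commands": "85 0 0 0 0;85 0 0 -0.5 0;85 0 0 -0.5 0;85 0 0 -0.6 0;85 0 0 -0.6 0;85 0 0 -0.6 0;85 0 0 -0.6 0;85 0 0 -0.6 0"}}

```text
time: 45.35
tool_pos: [0.5396, -0.3306, 0.3146]
tool_rot: [0.0, 0.779, 0.628, 0.0]
contact_force: [-0.2, -0.6, 0.1]
gripper_width: 0.997
```

```bash
python3 - <<'E'
from h import *
st()
for n in("scene","top"):
    cv2.imwrite(f"pics/{n}_a.png",manip.grab_frame(n)[:,:,::-1])
a=cv2.imread("pics/scene_a.png")[190:350,290:450];b=cv2.imread("pics/top_a.png")[165:325,320:480]
cv2.imwrite("pics/end.png",np.hstack([cv2.resize(i,(398,398),interpolation=cv2.INTER_CUBIC) for i in(a,b)]))
E
```

```text
t 45.35 tilt 0.6697 r-R mm 81.1 lat -0.2091 Ftan 0.1 Frad 0.1 F [-0.2 -0.6  0.1] g 85.1
```

View pics/end.png

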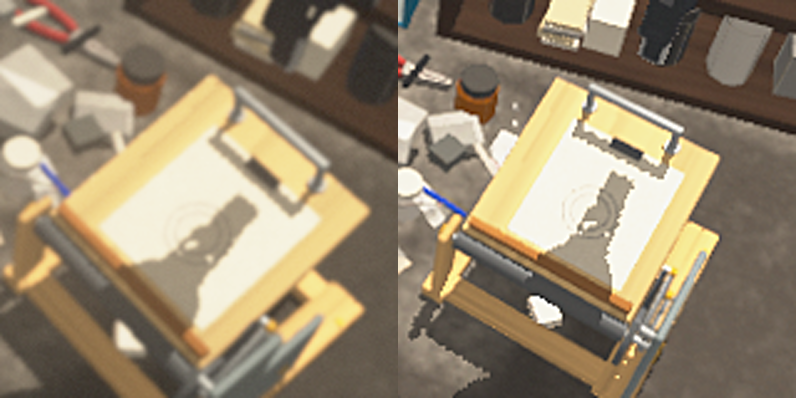

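The board stands released at a low tilt (bar in scene (386.5,227.4)-(419.4,257.5), top (397.2,201.2)-(434.2,217.3)), with the gripper clear. Wait one more second, then check tilt and stillness.

{"fn": "drive_tool", "kwargs": {"commands": "85 0 0 -0.3 0;85 0 0 -0.3 0;85 0 0 0 0;85 0 0 0 0;85 0 0 0 0;85 0 0 0 0;85 0 0 0 0;85 0 0 0 0"}}

```text
time: 46.45
tool_pos: [0.5396, -0.3306, 0.3313]
tool_rot: [-0.0, 0.779, 0.627, -0.0]
contact_force: [-0.4, 0.4, -0.1]
gripper_width: 0.997
```

```bash
python3 - <<'E'
from h import *
c=np.array([.43879512,.09040852])
S=[(386.5,227.4),(419.4,257.5)];T=[(397.2,201.2),(434.2,217.3)]
print(tri(S,T).round(4))
hx=np.array([.3845,-.2957])
for t in(.0,.1,.2,.25,.31,.35,.43):
    q=(.4846,-.316,-.226,t)   # easel pose
    B=[(.185,.049,.05),(.185,-.049,.05)]
    print(t,(proj("scene",b2w(q,B)).mean(0)-np.mean(S,0)).round(1),(proj("top",b2w(q,B)).mean(0)-np.mean(T,0)).round(1))
for n in("scene","top"):
    f=manip.grab_frame(n)[:,:,::-1];cv2.imwrite(f"pics/{n}_b.png",f)
a=cv2.imread("pics/scene_b.png")[190:350,290:450];b=cv2.imread("pics/top_b.png")[165:325,320:480]
cv2.imwrite("pics/end2.png",np.hstack([cv2.resize(i,(398,398),interpolation=cv2.INTER_CUBIC) for i in(a,b)]))
# pixel shift of handle patch between the two moments
for n,(x,y,w,h) in(("scene",(380,220,48,45)),("top",(392,194,50,32))):
    g=[cv2.imread(f"pics/{n}_{k}.png",0).astype(np.float32)[y:y+h,x:x+w] for k in"ab"]
    print(n,cv2.phaseCorrelate(*g))
E
```

```text
[[ 0.5708 -0.2833  0.1838]
 [ 0.5268 -0.3745  0.2113]]
0.0 [1.3 7.2] [-0.4  5.6]
0.1 [1.7 3.6] [0.3 2.8]
0.2 [1.5 0.6] [0.7 0.5]
0.25 [ 1.1 -0.8] [ 0.8 -0.4]
0.31 [ 0.5 -2.2] [ 0.7 -1.3]
0.35 [-0.1 -3. ] [ 0.6 -1.8]
0.43 [-1.6 -4.3] [ 0.2 -2.3]
scene ((-0.03145017752368773, 0.5462108151375098), 1.029621422732318)
top ((-0.014298531635542844, 0.007679592691664183), 0.9974450691044331)
```

View pics/end2.png

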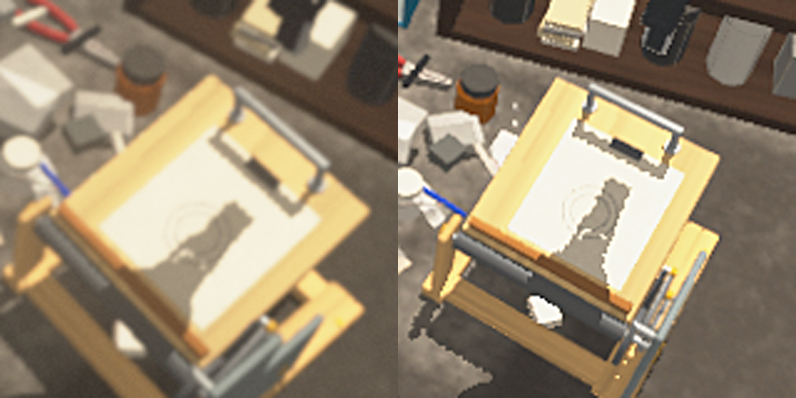

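The handle has not moved over a second (only the gripper's shadow has), and its image position fits a tilt of 0.22-0.24, which is the lowest notch. Handing in.

```bash
python3 -c "
from h import *
print(manip.job_done(),manip.state()['time'])"
```

```text
the job is handed in; nothing more can be done
the job is handed in; nothing more can be done
```

I handed the job in with the board let go and standing in what measures as its lowest notch. The clock read 46.45 s at the last move. `job_done` reports no verdict, so the result is not confirmed.

- **Lift to the stop:** I gripped the handle bar and raised the board in small steps. The stop showed at about 1.33 rad, when the force along the handle's arc rose to about 9 N and the motion fell behind.
- **Down to the rests:** The board went down past the upper notches without catching, so the pawl had tripped. It reached the rests with about 17 N at the handle, against the 40 N limit on the rests.
- **Into the lowest notch:** I raised it to about 0.35 rad, lowered it slightly and opened the gripper, and it sank. Then I backed the gripper off upwards.

**Last checks**
- **Tilt:** Handle pixels in both views put it at about 0.22–0.24 rad, inside the required 0.20–0.31.
- **Stillness:** Over the last second the top view showed a shift of about 0.01 px. The scene view gave 0.55 px, which I put down to the gripper's moving shadow because the handle looked unchanged.
- **Contact:** The force on the tool was about zero, with the gripper clear above the board.

**What disagreed**
- **Camera heights:** Triangulating the two bar ends gave heights of 184 and 211 mm, although they should be level. The two cameras are too close together for that to be reliable, so I did not use it.
- **Arm-derived tilt:** The tilt worked out from the arm's position read about 0.03 rad low at the rests, so I corrected for that before the final raise.
- **Not checked:** I did not separately measure whether the bystanders moved.

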